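# Stand a round-bottomed accumulator in its cup and latch the bail over it

### The arm

A 6-joint arm with a two-finger parallel gripper is mounted at the origin on a cart in front of the work surface, level with it; the furniture and walls round the work are solid. World frame = base frame: x ahead of the robot, y to its left, z up, the work surface at z = 0. Lengths are in m, angles in rad, forces in N, time in s.
With the tool pointing down it reaches from about 0.35 to 0.975 m from the base axis. Payload 4.9 kg.
Tool frame: the origin (TCP) lies on the mounting face of the last link; the fingertips stand 173 mm ahead of it and the grasp point (between the pads) lies 155 mm ahead of it; z points along the fingers, y is the line along which they close (so a half turn about z gives the same grasp; the last joint's range is limited). The gripper opens to 85 mm and grips with 20 to 120 N. Pads are 22 mm wide; open, the fingers measure 114 mm over their backs; the gripper's body (76 mm by 85 mm) begins 54 mm behind the grasp point. The pads swing forward as they close: fully open they stand 13 mm farther back than shut.
Start: joints at [1.068, 0.053, 1.613, -0, 1.476, -0.119], TCP at [0.234, 0.58, 0.405] pointing down, gripper open.
Joint ranges: [-3.01, 3.01], [-1.01, 2.22], [0.06, 2.58], [-1.02, 4.17], [0.09, 2.62], [-3.14, 3.14]. Speed limits (rad/s): [2.57, 2.57, 3.14, 3.14, 3.14, 3.14].

### API

Orientations are given as a rotation vector (axis times angle).
In Python, from station import monitor, eyes, finish_job gives the robot as it stands. The module is installed in compiled form; this text tells all that it offers.
- The arm moves only by the tool step_arm, never from a script. Its argument "commands" is a list of rows, each a list of 3 entries, a list of its own where there are three numbers: the opening in per cent of the stroke, from 0 (shut) to 100 (fully open), then the shift along the tool's x, y, z in mm, then the turn about the tool's z in degrees. In form: [[hand, [x, y, z], yaw], ...]. A call has 1 to 12 rows; each row is the pose to reach, as a shift and turn from the pose commanded when the call began, along the tool's axes at that moment; what a row does not reach only later rows make up. A row lasts 1/8 s, in which the tool goes at most 62.5 mm and 10.7 degrees, less where a joint would pass 70% of its speed; a pose out of reach is approached as far as the arm can. A call with a gripper value outside its range is refused whole. The fingers move at their own pace and stop on an object; "squeeze" is the grip in N (left out, the last holds). Time passes only in rows, so rows that repeat a pose let the fingers close. It gives the time, the measured TCP pose, the force, the opening and the grip force at its end, in the units of the state.
- monitor.get_obs(): the state, without advancing time (a new reading comes with each control period).
- eyes.get_image(name): name is "scene" or "top" or "wrist"; returns the picture (400x640x3 uint8, red, green, blue); there is no depth.
- eyes.camera_info(name): a dict with "camera_matrix" (3x3 intrinsics, pixels), "extrinsics" (4x4, takes a point from camera to world coordinates). Camera axes: x right, y down, z forward; pixel columns grow to the right and rows downward; lengths in m; the calibration is good to about 2 mm. A picture is of the moment at which its call begins: read the wrist's pose just before it. camera_info takes no time and is no camera call; for the wrist camera it gives the pose at the moment of the call.
- finish_job(): hands the job in; it is judged then, once.
The state is a dict: "t": time; "q": joint angles; "dq": joint speeds; "effort": joint torques, N m; "tool_pos": TCP position; "tool_rot": TCP orientation; "contact_force": force on the tool from outside, world axes, zero at the start; "wrist_torque": the same for the moment, N m; "opening": finger opening in m; "grip_force": force on a finger pad.
Only numpy, scipy, OpenCV 4.12 (cv2) and the standard library are available. Lean on these libraries where they do the work, as an engineer would, in place of code of your own. Each camera call takes 0.05 s, during which the arm holds its last target. There are 200 camera calls.

### The job

Get the small pressure accumulator ready for its fitting: take it out of the tape roll and stand it in the cup of the holding stand, round bottom fully down on the rubber ring and threaded port pointing straight up, so that it stays upright when you let go. Then bring the stand's wire bail down over its neck and press the shackle into the latch until the hidden pawl clicks and holds it shut. Set the accumulator down gently, never letting it drop, and do not knock or shift the cutting head.

Things in the scene. Friction and masses are not known exactly. Their poses are not given: they have to be found in the camera images.
- acc_bulb (a point): Centre of the accumulator's ball (64 mm diameter). The z axis runs along the neck, from this point to the port: the neck leaves the ball at 31 mm and ends at 80 mm; the plain round bottom is 32 mm from here on the -z side. Its mass centre lies 8 mm from here towards the neck.
- acc_neck (a point): Point on the axis of the accumulator's neck, 64 mm from the ball's centre and 16 mm short of the port end; same axes as acc_bulb. The neck is round, 24 mm in diameter: a good place to grip.
- accumulator: The accumulator: one bare-steel solid 112 mm long, about 0.5 kg, a ball with one straight neck that ends in a threaded port. Origin and axes as acc_bulb. At the start it lies with its ball in the hole of the tape roll, down on the bench, its neck resting on the roll's rim, nearly level (port end about 6 degrees up), the last 25 mm sticking out past the roll.
- tape_roll: Roll of masking tape lying flat on the bench, 104 mm across, hole 76 mm, 24 mm high, loose (0.1 kg); origin on the bench under its centre. It only keeps the accumulator from rolling away.
- cup_seat (a point): Where the ball's centre is when the accumulator is seated in the stand's cup: 49 mm over the bench, on the cup's axis; z up, x from the latch (robot's side) over the cup to the hinge. The seat is a round rubber ring, 8 mm thick, 54 mm centre-line diameter, its top 29.5 mm over the bench, on a tube of 61 mm outer diameter.
- stand: Holding stand, fixed on the bench: base plate 232 x 104 x 10 mm; origin on the bench under the cup, axes as cup_seat. The ball sits in the cup's ring as in a swivel: once let go, friction keeps the neck at the lean it has, and it can be swung upright with the ball in the ring. The neck clears the ring even when level.
- bail_hinge (a point): Middle of the bail's hinge pin, 80 mm over the bench, 95 mm from the cup's axis on its +x side; the pin lies along y. Axes as cup_seat. Two cheeks carry it, 37 mm to either side.
- bail_bar (a point): Middle of the bail's cross-bar. The bail is a steel wire frame: two 7 mm legs at y = +-21 mm run 155 mm from the hinge pin to this 10 mm bar, parallel to the pin, with 13 mm thick rubber grips at both ends (28 to 62 mm from the middle). A U-shaped shackle of 7 mm rod, 26 mm wide, reaches 36 mm from the bar's middle, square to the legs. Shut, the legs clear the upright neck by 4 mm each side.
- latch_mouth (a point): Middle of the slot on top of the latch body (grey box, 45 x 42 mm, top 72 mm over the bench), 60 mm from the cup's axis on its -x side. The shackle goes in from above; a hidden spring pawl gives way when the bar is pushed down with 5 to 10 N and snaps over the shackle just before the bail's end stop. Latched, the bar's middle is about 11 mm over this point.
- bail (a joint): Bail angle, rad: 0 = pressed fully down on its stop (legs level), about 0.02 = latched, 1.57 = straight up (starts at 1.7 to 1.9, leaning back). It grows as the bail opens, the bar going up and away from the robot. A light spring (under 2 N at the bar) lifts it off the latch again, to 0.4 rad or more, unless it has clicked.
- cutting_head: Slim steel cutting head standing upright on its flange to the left of the stand, 36 mm across, 98 mm high; origin at its foot. To be left alone.
Mind the look-alikes: they are no part of the job. What is shaped like the accumulator but blue is not meant.

How it is judged:
On the way:
1. the accumulator stands upright in the cup, fully seated, let go and still, with the bail still open (horizontal distance between acc_bulb and cup_seat below 0.004 m and z of acc_bulb in the frame of cup_seat between -0.004 and 0.004 m and angle between acc_bulb's own z axis and vertical below 0.14 rad and z of acc_neck in the frame of cup_seat above 0.05 m and linear speed of accumulator below 0.02 m/s and angular speed of accumulator below 0.1 rad/s and contact force between accumulator and the fingers below 0.3 N and value of joint bail above 0.5 rad), for 0.2 s.
At the end, for the whole second after the job is handed in: The accumulator sits in the cup with its ball's centre within 4 mm of the seat, port up and within 8 degrees of vertical, still and let go; the bail is latched (below 0.05 rad) and stays so by itself (horizontal distance between acc_bulb and cup_seat below 0.004 m and z of acc_bulb in the frame of cup_seat between -0.004 and 0.004 m and angle between acc_bulb's own z axis and vertical below 0.14 rad and z of acc_neck in the frame of cup_seat above 0.05 m and linear speed of accumulator below 0.02 m/s and angular speed of accumulator below 0.1 rad/s and contact force between accumulator and the fingers below 0.3 N and value of joint bail below 0.05 rad and velocity of joint bail below 0.05 rad/s); the robot touches nothing.
It fails at once if the cutting head is shifted by more than 20 mm (distance of cutting_head from where it was at the start of the episode above 0.02 m).
It fails at once if the accumulator is dropped (out of the fingers and faster than 0.45 m/s, a fall of 10 mm or more) (linear speed of accumulator above 0.45 m/s and contact force between accumulator and the fingers below 0.3 N).
It also fails if it takes over 72 s, if anything falls off the work surface, if the arm or the gripper's body presses on something with over 40 N, if the wrist force passes 120 N, or if a joint passes its speed limit or range.

## Working session

There is one attempt and no reset: what is moved stays moved. The work goes in short steps, Python scripts to look and compute and a tool call to move; the robot and the scene stay as the last step left them, time stands still between calls to the robot, and variables do not carry over. Pictures are saved under pics/ and viewed, at most 10 in all, crops included, and the job is handed in when it is done.

Besides the shell and the picture viewer there is one more tool, called after "Emit:" as a command line: name --argument value ..., lists and objects as JSON in quotes. step_arm: Moves the arm, as the interface text tells. Its arguments: {"type":"object","properties":{"commands":{"type":"array"},"squeeze":{"type":"number"}},"required":["commands"]}

```bash
mkdir -p pics; cat > h.py <<'E'
import numpy as np, cv2
from station import monitor, eyes, finish_job
from scipy.spatial.transform import Rotation as R
def shot(n,f=None):
    im=eyes.get_image(n); ci=eyes.camera_info(n)
    bgr=cv2.cvtColor(im,cv2.COLOR_RGB2BGR)
    if f: cv2.imwrite('pics/'+f,bgr)
    return bgr,np.array(ci['camera_matrix']),np.array(ci['extrinsics'])
def ray(K,E,u,v):
    d=E[:3,:3]@np.linalg.inv(K)@[u,v,1]; return E[:3,3],d/np.linalg.norm(d)
def onz(K,E,u,v,z):
    o,d=ray(K,E,u,v); return o+d*(z-o[2])/d[2]
def proj(K,E,p):
    c=E[:3,:3].T@(np.array(p)-E[:3,3]); q=K@c; return q[:2]/q[2]
def tri(*rs):
    A=0;b=0
    for o,d in rs:
        M=np.eye(3)-np.outer(d,d); A=A+M; b=b+M@o
    return np.linalg.solve(A,b)
E
python3 - <<'E'
from h import *
a,K,Ex=shot('scene','s0.png'); print(K,Ex)
b,K,Ex=shot('top','t0.png'); print(K,Ex)
o=monitor.get_obs(); print(o)
cv2.imwrite('pics/st.png',np.vstack([a,b])[:, :])
E
```

```text
[[512.47939852   0.         315.56603399]
 [  0.         512.47939852 201.58455727]
 [  0.           0.           1.        ]] [[ 0.49297285 -0.39055941  0.77745811 -0.52295882]
 [-0.86980688 -0.2003414   0.45088726 -0.54936067]
 [-0.02034122 -0.89851359 -0.43847413  0.67627425]
 [ 0.          0.          0.          1.        ]]
[[465.86976493   0.         310.49481167]
 [  0.         465.86976493 206.49150619]
 [  0.           0.           1.        ]] [[ 0.01974133 -0.99572349  0.0902497   0.44149192]
 [-0.99953679 -0.01756426  0.02485371  0.06468334]
 [-0.02316225 -0.09069854 -0.995609    1.24452564]
 [ 0.          0.          0.          1.        ]]
{'t': 0.1, 'q': array([ 1.06801822e+00,  5.32747060e-02,  1.61413684e+00,  2.57224475e-07,
        1.47599707e+00, -1.18989890e-01]), 'dq': array([-0.00215716, -0.00220676, -0.00112514,  0.00041908, -0.00070125,
       -0.00174179]), 'effort': array([ 2.75398435e-06, -3.94902992e+01, -3.71362317e+01, -9.36221818e-05,
        3.89996596e-03,  8.89322962e-06]), 'tool_pos': array([0.23389901, 0.57932265, 0.40360753]), 'tool_rot': array([-5.99053911e-01, -3.08338124e+00,  2.71515889e-03]), 'contact_force': array([ 0.31698942, -0.24798092, -0.47814274]), 'wrist_torque': array([-0.04265867,  0.00956232,  0.00182334]), 'grip_force': 0.0, 'opening': 0.08520295265337248}
```

View pics/s0.png

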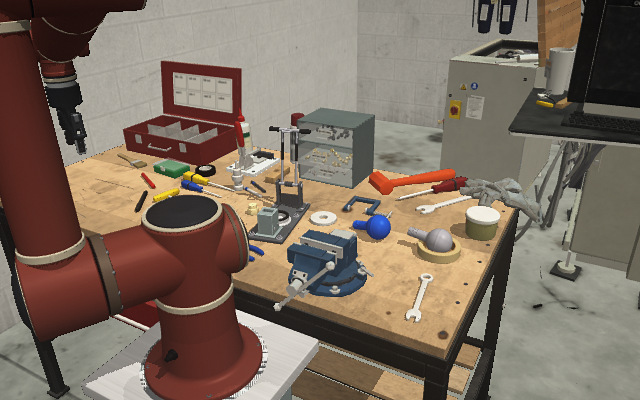

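View pics/t0.png

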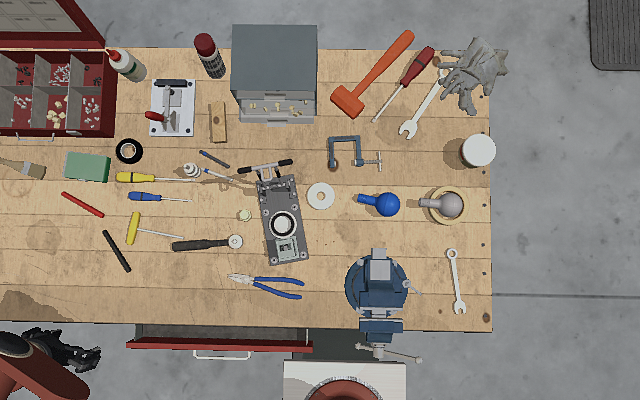

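Candidates in the top view are the grey ball with a neck in the beige roll at (447,205) and the blue one at (386,204). The grey one fits, being bare steel and in a tape roll. For the stand, the dark plate with cup at (283,224) and wire bail at (265,168) fits. The white toggle clamp at (172,108) does not. I'll confirm with one enlarged crop.

```bash
python3 - <<'E'
import cv2,numpy as np
t=cv2.imread('pics/t0.png');s=cv2.imread('pics/s0.png')
c=lambda im,x,y,w,h:cv2.resize(im[y:y+h,x:x+w],(400,300),interpolation=cv2.INTER_CUBIC)
cv2.imwrite('pics/c1.png',np.vstack([np.hstack([c(t,400,170,100,75),c(t,170,150,160,120)]),np.hstack([c(s,390,210,100,75),c(s,210,110,184,138)])]))
E
```

```text
(no output)
```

View pics/c1.png

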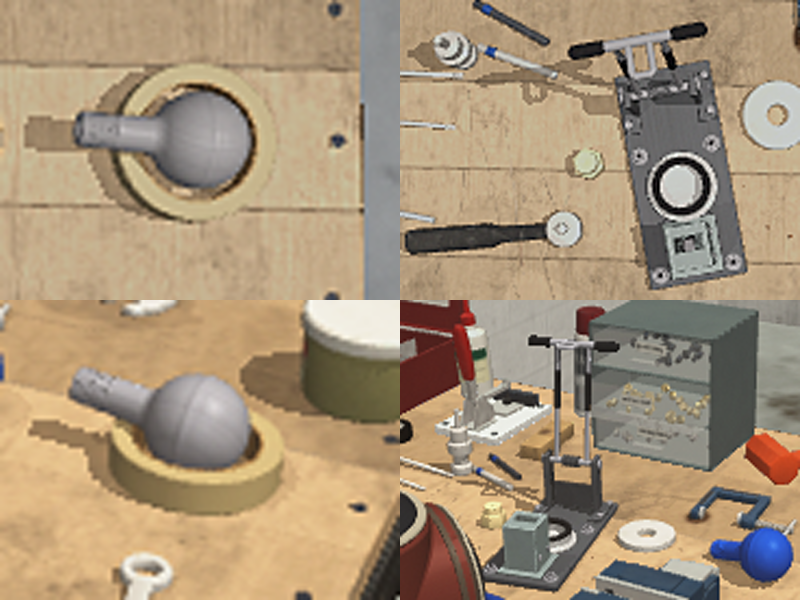

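The crop confirms both. In the top view the grey steel accumulator's ball is at (451,205) and its port end at (419.5,202). The stand has its ring at (283,225), bar middle at (265.4,166) and latch at about (288,249). The cutting head is upright at about (193,170).

```bash
python3 - <<'E'
from h import *
np.set_printoptions(precision=4,suppress=True)
C={n:(np.array(eyes.camera_info(n)['camera_matrix']),np.array(eyes.camera_info(n)['extrinsics'])) for n in('top','scene','wrist')}
T=C['top'];S=C['scene']
print('ball top',onz(*T,451,204.75,.032),'scene',onz(*S,439.75,240.2,.032))
print('port',onz(*T,419.5,202.3,.0404),onz(*S,410,231,.0404))
print('cup',onz(*T,283.2,224.8,.0295))
print('bar',tri(ray(*T,265.4,166.2),ray(*S,290.5,130.2)))
e=[onz(*T,(x-400)/2.5+170,y/2.5+150,.23) for x,y in((570,52),(707,29))];print('bar ends',e)
print('latch top',onz(*T,(693-400)/2.5+170,248/2.5+150,.072))
print('head',onz(*T,193,170,.09))
o=monitor.get_obs();print(R.from_rotvec(o['tool_rot']).as_matrix());print(np.linalg.inv(np.r_[np.c_[R.from_rotvec(o['tool_rot']).as_matrix(),o['tool_pos']],[[0,0,0,1]]])@C['wrist'][1])
E
```

```text
ball top [ 0.5624 -0.2699  0.032 ] scene [ 0.5705 -0.2657  0.032 ]
port [ 0.5665 -0.1868  0.0404] [ 0.5663 -0.1899  0.0404]
cup [0.5023 0.1654 0.0295]
bar [0.6209 0.1901 0.2338]
bar ends [array([0.6098, 0.2519, 0.23  ]), array([0.6323, 0.1311, 0.23  ])]
latch top [0.4391 0.1503 0.072 ]
head [0.6333 0.3917 0.09  ]
[[-0.9273  0.3744 -0.0009]
 [ 0.3744  0.9273 -0.0016]
 [ 0.0002 -0.0018 -1.    ]]
[[-0.0008 -0.9625 -0.2713  0.0677]
 [ 1.     -0.0005 -0.0011 -0.    ]
 [ 0.0009 -0.2713  0.9625  0.0312]
 [ 0.      0.      0.      1.    ]]
```

Emit:
step_arm --commands '[[100,[-601,-602,0],68],[100,[-601,-602,0],68],[100,[-601,-602,0],68],[100,[-601,-602,0],68],[100,[-601,-602,0],68],[100,[-601,-602,0],68],[100,[-601,-602,0],68],[100,[-601,-602,0],68],[100,[-601,-602,0],68],[100,[-601,-602,0],68],[100,[-601,-602,0],68],[100,[-601,-602,0],68]]'

```text
t: 1.6
tool_pos: [0.5269, -0.1132, 0.4043]
tool_rot: [-2.221, -2.221, -0.0]
contact_force: [0.8, 0.7, 0.1]
opening: 0.0854
grip_force: 0.0
```

Emit:
step_arm --commands '[[100,[-50,20,40],0],[100,[-91,39,75],0],[100,[-91,39,75],0],[100,[-91,39,75],0],[100,[-91,39,75],0]]'

```text
t: 2.22
tool_pos: [0.5658, -0.2012, 0.3317]
tool_rot: [2.218, 2.221, 0.002]
contact_force: [0.1, 0.5, 0.8]
opening: 0.0852
grip_force: 0.0
```

```bash
python3 - <<'E'
from h import *
np.set_printoptions(precision=4,suppress=True)
o=monitor.get_obs();print(o['tool_pos'],o['tool_rot'])
b,K,E=shot('wrist','w1.png');print(repr(K),repr(E))
for p in([.565,-.268,.032],[.5665,-.188,.0404],[.566,-.204,.051]):print(proj(K,E,p))
E
```

```text
[ 0.5658 -0.2012  0.3317] [2.218  2.221  0.0017]
array([[296.0161,   0.    , 320.836 ],
       [  0.    , 296.0161, 203.0495],
       [  0.    ,   0.    ,   1.    ]]) array([[ 1.    , -0.0002,  0.0033,  0.5666],
       [ 0.0008, -0.962 , -0.273 , -0.1329],
       [ 0.0032,  0.273 , -0.962 ,  0.3005],
       [ 0.    ,  0.    ,  0.    ,  1.    ]])
[318.3053 259.8677]
[319.7909 182.9601]
[319.2222 203.3714]
```

View pics/w1.png

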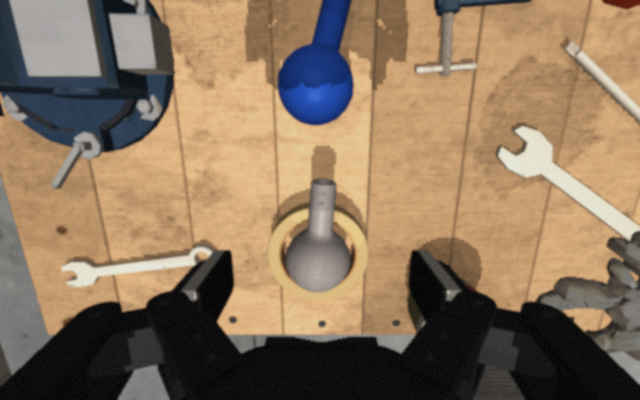

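The grey accumulator shows its ball at (318,262) and port at (322,183), so the grasp estimate is right to about 2 mm. I'll descend and grip.

Emit:
step_arm --commands '[[100,[-5,2,60],0],[100,[-5,2,110],0],[100,[-5,2,135],0],[100,[-5,2,142],0],[40,[-5,2,142],0],[20,[-5,2,142],0],[10,[-5,2,142],0],[10,[-5,2,142],0],[10,[-5,2,142],0],[10,[-5,2,142],0]]' --squeeze 25

```text
t: 3.52
tool_pos: [0.5678, -0.2069, 0.1883]
tool_rot: [2.221, 2.222, 0.001]
contact_force: [-2.6, 3.0, 6.2]
opening: 0.0238
grip_force: 24.6
```

Emit:
step_arm --commands '[[10,[-1,0,-7],0],[10,[-3.5,0,-15],0],[10,[-7,0,-23],0],[10,[-11,0,-30],0],[10,[-16,0,-36],0],[10,[-22.5,0,-42],0],[10,[-22.5,0,-42],0]]'

```text
t: 4.4
tool_pos: [0.5679, -0.2303, 0.2306]
tool_rot: [2.221, 2.22, 0.001]
contact_force: [-1.3, -0.6, -3.9]
opening: 0.023
grip_force: 25.7
```

```bash
python3 - <<'E'
from h import *
a,K,E=shot('scene');b,K2,E2=shot('wrist')
c=cv2.resize(a[190:270,370:490],(600,400),interpolation=cv2.INTER_CUBIC)
cv2.imwrite('pics/c2.png',c)
E
```

```text
(no output)
```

View pics/c2.png

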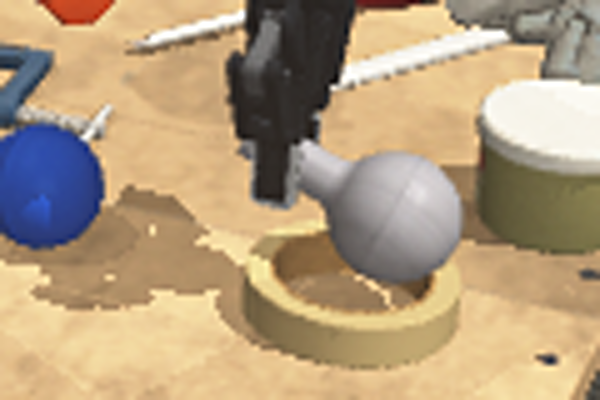

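The neck is tilted about 35° up and the ball is clear of the roll, lifted with the grip. I'll raise it and loosen the grip to the minimum so it can swing down on its own.

Emit:
step_arm --commands '[[10,[0,0,-40],0],[10,[0,0,-80],0],[10,[0,0,-100],0],[10,[0,0,-100],0],[10,[0,0,-100],0],[10,[0,0,-100],0]]' --squeeze 20

```text
t: 5.25
tool_pos: [0.5671, -0.2292, 0.3271]
tool_rot: [-2.218, -2.219, 0.002]
contact_force: [0.2, -1.0, -4.7]
opening: 0.0233
grip_force: 27.5
```

```bash
cat >> h.py <<'E'
def silh(n,box,sat=40,lo=70,hi=200):
    """grey-steel blob in box (x,y,w,h): centroid, pca axis"""
    im,K,E=shot(n); x,y,w,h=box; c=im[y:y+h,x:x+w]
    s=cv2.cvtColor(c,cv2.COLOR_BGR2HSV)
    m=((s[...,1]<sat)&(s[...,2]>lo)&(s[...,2]<hi)).astype('uint8')*255
    m=cv2.morphologyEx(m,cv2.MORPH_OPEN,np.ones((3,3),'uint8'))
    return im,m,K,E
E
python3 - <<'E'
from h import *
o=monitor.get_obs();g=o['tool_pos']-[0,0,.15]
im,m,K,E=silh('scene',(0,0,640,400)); u=proj(K,E,g);print(u,g)
x,y=map(int,u); c=m[y-20:y+70,x-50:x+70]
cv2.imwrite('pics/c3.png',np.hstack([cv2.resize(im[y-20:y+70,x-50:x+70],(400,300)),cv2.cvtColor(cv2.resize(c,(400,300)),cv2.COLOR_GRAY2BGR)]))
E
```

```text
[429.45520524 184.10021997] [ 0.56705098 -0.22923125  0.17706733]
```

View pics/c3.png

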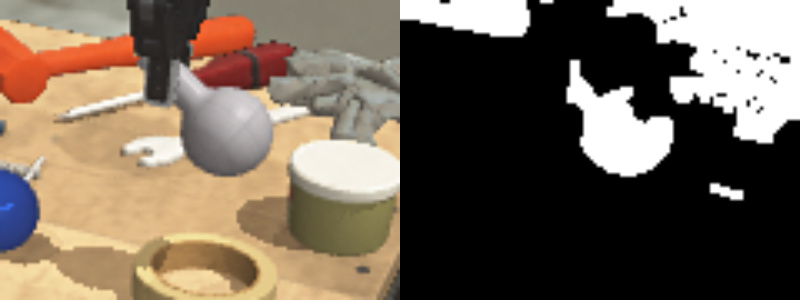

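The neck has now swung to roughly 45–50° (ball at about (447,203), grip at (429,184)). A few vertical jerks should swing it further.

Emit:
step_arm --commands '[[10,[0,0,-60],0],[10,[0,0,-60],0],[10,[0,0,-10],0],[10,[0,0,-70],0],[10,[0,0,-70],0],[10,[0,0,-10],0],[10,[0,0,-70],0],[10,[0,0,-70],0],[10,[0,0,-70],0]]' --squeeze 20

```text
t: 6.42
tool_pos: [0.5686, -0.2301, 0.4014]
tool_rot: [2.218, 2.218, 0.002]
contact_force: [-0.5, -0.6, -3.9]
opening: 0.0233
grip_force: 30.3
```

```bash
cat >> h.py <<'E'
def ball(n,r_guess,box):
    im,K,E=shot(n); x,y,w,h=box
    g=cv2.resize(cv2.cvtColor(im[y:y+h,x:x+w],cv2.COLOR_BGR2GRAY),None,fx=4,fy=4,interpolation=cv2.INTER_CUBIC)
    c=cv2.HoughCircles(g,cv2.HOUGH_GRADIENT,1,40,param1=80,param2=15,minRadius=int(4*r_guess*.88),maxRadius=int(4*r_guess*1.12))
    return im,K,E,(None if c is None else c[0][:4]/4+[x,y,0])
E
python3 - <<'E'
from h import *
np.set_printoptions(precision=4,suppress=True)
o=monitor.get_obs();g=o['tool_pos']-[0,0,.15]
K=np.array(eyes.camera_info('scene')['camera_matrix']);E=np.array(eyes.camera_info('scene')['extrinsics'])
u=proj(K,E,g).astype(int); d=np.linalg.norm(g-E[:3,3]); r=512*.032/d;print(u,r)
im,K,E,c=ball('scene',r,(u[0]-35,u[1]-10,80,75));print(c)
for q in c:
    p,dd=ray(K,E,*q[:2]); b=p+dd*(g[0]-p[0])/dd[0]; v=g-b; print(b,v,np.linalg.norm(v),np.degrees(np.arctan2(v[2],v[1])))
print(g)
im2=im.copy();cv2.circle(im2,(int(c[0][0]),int(c[0][1])),int(c[0][2]),(0,255,0),1)
cv2.imwrite('pics/c4.png',cv2.resize(im2[u[1]-30:u[1]+60,u[0]-60:u[0]+60],(480,360)))
E
```

```text
[432 154] 13.495401246987601
[[445.375 178.375  12.625]]
[ 0.5686 -0.265   0.1982] [0.     0.0349 0.0532] 0.06360821655521359 56.72959546280115
[ 0.5686 -0.2301  0.2514]
```

View pics/c4.png

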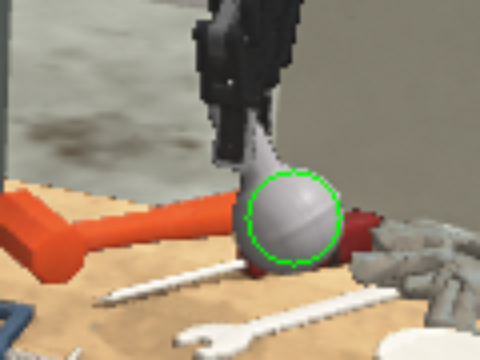

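Emit:
step_arm --commands '[[10,[30,-6,0],0],[10,[80,-16,0],0],[10,[130,-26,0],0],[10,[180,-36,0],0],[10,[230,-46,0],0],[10,[280,-56,0],0],[10,[320,-63,0],0],[10,[340,-67,0],0],[10,[350,-67,0],0],[10,[350,-67,0],0],[10,[350,-67,0],0]]' --squeeze 25

```text
t: 7.85
tool_pos: [0.501, 0.1198, 0.3998]
tool_rot: [2.222, 2.22, -0.0]
contact_force: [0.1, -0.4, -4.3]
opening: 0.0233
grip_force: 30.2
```

```bash
python3 - <<'E'
from h import *
np.set_printoptions(precision=4,suppress=True)
o=monitor.get_obs();print(o['tool_pos'],o['tool_rot'])
b,K,E=shot('wrist','w2.png')
print(proj(K,E,[.502,.1654,.0295]),proj(K,E,[.621,.19,.234]),proj(K,E,[.44,.15,.072]))
E
```

```text
[0.501  0.1198 0.3998] [ 2.2219  2.2203 -0.0003]
[320.9418 140.2061] [594.5032 113.8565] [258.9302 158.9354]
```

View pics/w2.png

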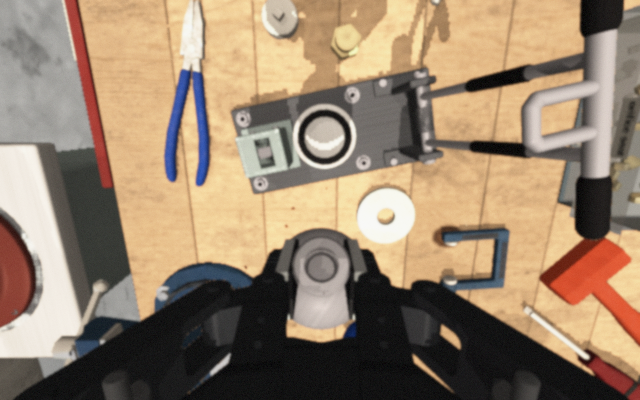

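The ring centre is at about (325,136), the latch slot at (264,152), the bar middle at about (596,112) and the hinge pin middle at about (427,115). I'll compute positions from these.

```bash
python3 - <<'E'
from h import *
np.set_printoptions(precision=4,suppress=True)
ci=eyes.camera_info('wrist');K=np.array(ci['camera_matrix']);E=np.array(ci['extrinsics'])
im=cv2.imread('pics/w2.png'); g=cv2.cvtColor(im,cv2.COLOR_BGR2GRAY)
m=((g>120)).astype('uint8')[90:185,275:375]
# dark ring -> ellipse around bright disc
n,l,s,c=cv2.connectedComponentsWithStats(m); 
for i in range(1,n):
    if s[i,4]>300: print('bright',s[i],c[i]+[275,90])
cs=cv2.HoughCircles(cv2.resize(g[90:185,275:375],None,fx=4,fy=4),cv2.HOUGH_GRADIENT,1,200,param1=80,param2=15,minRadius=100,maxRadius=145)
print(cs[0]/4+[275,90,0])
u,v=(cs[0][0]/4+[275,90,0])[:2]
cup=onz(K,E,u,v,.0275);print('cup',cup)
la=onz(K,E,264,152,.072);print('latch',la, la-cup)
for yaw in(8,10,11,12,14):
    a=np.radians(yaw);ex=np.array([np.cos(a),np.sin(a),0]);h=cup*[1,1,0]+ex*.095+[0,0,.08]
    print(yaw,proj(K,E,h),proj(K,E,cup*[1,1,0]-ex*.06+[0,0,.072]))
    for th in(1.7,1.8,1.9):print(th,proj(K,E,h-ex*.155*np.cos(th)+[0,0,.155*np.sin(th)]))
E
```

```text
bright [   0   14   83   69 1899] [309.565  141.9953]
bright [  30   27   40   41 1286] [324.2986 137.0187]
bright [ 24  64  76  31 882] [352.085  174.4717]
[[324.875 136.875  27.125]]
cup [0.5064 0.1689 0.0275]
latch [0.4454 0.1569 0.072 ] [-0.061  -0.0121  0.0445]
8 [425.3907 125.5073] [265.399  148.1893]
1.7 [589.4357 125.8605]
1.8 [618.9126 120.7714]
1.9 [643.2076 115.9895]
10 [425.1671 121.9082] [265.8398 150.3024]
1.7 [590.2201 116.4995]
1.8 [620.0618 110.2779]
1.9 [644.7012 104.5428]
11 [425.0084 120.1081] [266.0866 151.3512]
1.7 [590.4933 111.7816]
1.8 [620.5055 104.9818]
1.9 [645.3078  98.7586]
12 [424.8184 118.3085] [266.3508 152.3944]
1.7 [590.6857 107.0407]
1.8 [620.8601  99.6545]
1.9 [645.8187  92.9358]
14 [424.3439 114.7128] [266.931  154.4629]
1.7 [590.824   97.4951]
1.8 [621.2965  88.9127]
1.9 [646.5471  81.1804]
```

Emit:
step_arm --commands '[[10,[40,3,10],0],[10,[83,4.5,30],0],[10,[83,4.5,60],0],[10,[83,4.5,90],0],[10,[83,4.5,115],0],[10,[83,4.5,130],0],[10,[83,4.5,130],0],[10,[83,4.5,130],0]]'

```text
t: 8.9
tool_pos: [0.5058, 0.2034, 0.2711]
tool_rot: [2.221, 2.22, 0.003]
contact_force: [-0.3, 0.3, -3.7]
opening: 0.0233
grip_force: 30.2
```

```bash
python3 - <<'E'
from h import *
np.set_printoptions(precision=4,suppress=True)
o=monitor.get_obs();print(o['tool_pos'])
g=o['tool_pos']-[0,0,.15]
a,K,E=shot('scene')
u=proj(K,E,g).astype(int)
im=cv2.resize(a[u[1]-40:u[1]+50,u[0]-60:u[0]+60],(640,480),interpolation=cv2.INTER_CUBIC)
f=640/120
for p in([.5055,.168,.049],[.5055,.168,.064],g):
    q=(proj(K,E,p)-[u[0]-60,u[1]-40])*f; print(q); cv2.drawMarker(im,tuple(int(i) for i in q),(0,0,255),0,12,1)
cv2.imwrite('pics/c5.png',im)
E
```

```text
[0.5058 0.2034 0.2711]
[385.9689 358.7437]
[384.4067 332.4387]
[320.2451 216.9379]
```

View pics/c5.png

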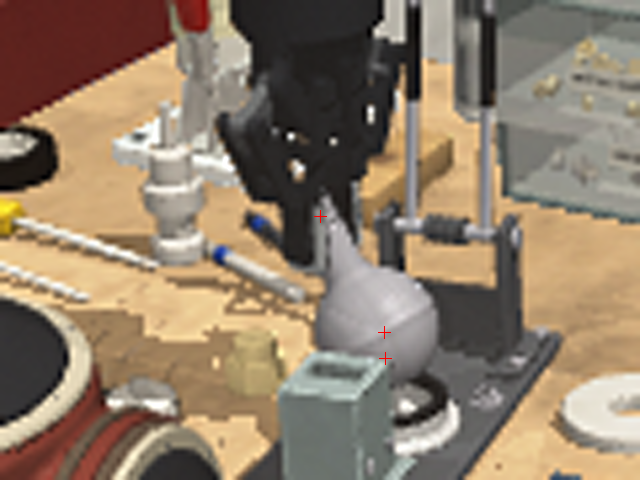

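The ball is about 18 mm above the seat and about 2 mm off to +y. The cutting head at crop (175,200) is clear. Now descending gently.

Emit:
step_arm --commands '[[10,[-2,0,5],0],[10,[-2,0,9],0],[10,[-2,0,12],0],[10,[-2,0,14],0],[10,[-2,0,15],0],[10,[-2,0,16],0],[10,[-2,0,16],0]]'

```text
t: 9.82
tool_pos: [0.5059, 0.2014, 0.2573]
tool_rot: [2.22, 2.221, -0.001]
contact_force: [-7.6, -3.8, 14.9]
opening: 0.0234
grip_force: 32.3
```

Emit:
step_arm --commands '[[10,[-1,-2,-1],0],[10,[-1,-3,-1],0],[10,[-1,-3,0],0],[10,[-1,-3,0],0]]'

```text
t: 10.32
tool_pos: [0.5037, 0.2004, 0.2567]
tool_rot: [2.218, 2.219, 0.006]
contact_force: [1.1, -3.8, 9.9]
opening: 0.0235
grip_force: 31.6
```

Emit:
step_arm --commands '[[10,[-3,0,-1.5],0],[10,[-6,0,-3],0],[10,[-9,0,-4.5],0],[10,[-12,0,-5.5],0],[10,[-16,0,-6.5],0],[10,[-19,0,-7],0],[10,[-19,0,-7],0]]'

```text
t: 11.2
tool_pos: [0.5032, 0.1831, 0.2631]
tool_rot: [-2.221, -2.22, -0.014]
contact_force: [1.4, 7.2, 6.6]
opening: 0.0231
grip_force: 32.2
```

```bash
python3 - <<'E'
from h import *
np.set_printoptions(precision=4,suppress=True)
o=monitor.get_obs();print(o['tool_pos'])
g=o['tool_pos']-[0,0,.15]
a,K,E=shot('scene')
u=proj(K,E,g).astype(int)
im=cv2.resize(a[u[1]-25:u[1]+35,u[0]-40:u[0]+40],(400,300),interpolation=cv2.INTER_CUBIC)
f=5
for p in([.504,.167,.049],g,[.504,.167,.129]):
    q=(proj(K,E,p)-[u[0]-40,u[1]-25])*f; cv2.drawMarker(im,tuple(int(i) for i in q),(0,0,255),0,8,1)
b,K,E=shot('wrist')
cv2.imwrite('pics/c6.png',np.hstack([im,b[150:390,160:480].repeat(1,0)[:, :].copy() if 0 else cv2.resize(b[140:380,160:480],(400,300))]))
for p in([.504,.167,.129],[.504,.172,.129]):print((proj(K,E,p)-[160,140])*1.25+[400,0])
E
```

```text
[0.5032 0.1831 0.2631]
[599.1099 242.9062]
[599.0739 229.9395]
```

View pics/c6.png

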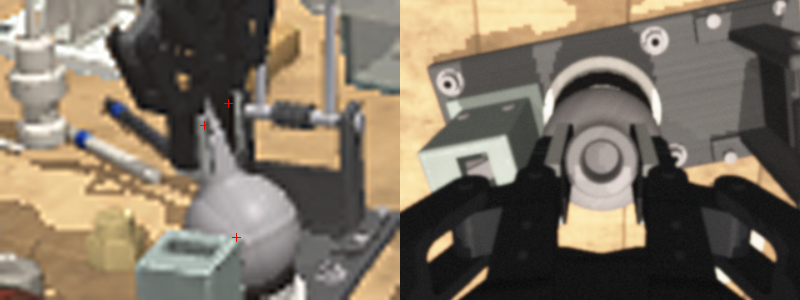

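```bash
python3 - <<'E'
from h import *
np.set_printoptions(precision=4,suppress=True)
b,K,E=shot('wrist','w3.png')
for p in([.504,.167,.0275],[.504,.167,.049],[.504,.167,.059],[.504,.160,.059],[.504,.172,.125]):print(p,(proj(K,E,p)-[160,140])*1.25+[400,0])
c=lambda x,y,z:onz(K,E,(x-400)/1.25+160,y/1.25+140,z)
print('port at',c(601,158,.125),c(601,158,.13),'ring back',c(603,57,.0255),'left',c(546,105,.0255),'right',c(661,105,.0255))
a,K,E=shot('scene')
g=np.array([0.5032,.1831,.1131]);u=proj(K,E,g).astype(int)
print(ray(K,E,u[0]-40+243/5,u[1]-25+220/5), [onz(K,E,u[0]-40+243/5,u[1]-25+220/5,z) for z in(.049,.055,.06)])
t,K,E=shot('top')
q=proj(K,E,[.504,.167,.05]).astype(int);print(q)
E
```

```text
[0.504, 0.167, 0.0275] [598.9989 124.6844]
[0.504, 0.167, 0.049] [599.0137 140.0366]
[0.504, 0.167, 0.059] [599.0217 148.3209]
[0.504, 0.16, 0.059] [599.0537 160.6902]
[0.504, 0.172, 0.125] [599.0705 222.1469]
port at [0.5047 0.1958 0.125 ] [0.5046 0.1984 0.13  ] ring back [0.5064 0.2076 0.0255] left [0.4727 0.1788 0.0255] right [0.5407 0.1786 0.0255]
(array([-0.523 , -0.5494,  0.6763]), array([ 0.7374,  0.511 , -0.4418])) [array([0.5239, 0.176 , 0.049 ]), array([0.5139, 0.1691, 0.055 ]), array([0.5055, 0.1633, 0.06  ])]
[281 223]
```

The tilt is about 64° and the ball rode up the ring's -y side, roughly 8–10 mm high. I'll seat it again, release it at this lean, then turn the gripper 90° and close on the neck so the pads straighten it.

Emit:
step_arm --commands '[[10,[3,0,2],0],[10,[4,0,4],0],[10,[4,0,5],0],[10,[4,0,6],0],[10,[4,0,6],0]]'

```text
t: 12.08
tool_pos: [0.5038, 0.1876, 0.2597]
tool_rot: [-2.221, -2.221, -0.015]
contact_force: [-2.3, 8.6, 18.3]
opening: 0.0235
grip_force: 31.9
```

Emit:
step_arm --commands '[[10,[2,0,0],0],[10,[4,0,0],0],[10,[6,0,0],0],[10,[6,0,0],0]]'

```text
t: 12.58
tool_pos: [0.5035, 0.192, 0.2571]
tool_rot: [2.218, 2.22, 0.008]
contact_force: [2.4, 0.9, 7.1]
opening: 0.0229
grip_force: 30.1
```

```bash
cat > look.py <<'E'
from h import *
np.set_printoptions(precision=4,suppress=True)
cup=np.array([.5045,.1675,.049])
def balltri():
    rs=[];out=[]
    for n in('scene','top'):
        im,K,E=shot(n,'L_%s.png'%n); q=proj(K,E,cup)
        d=np.linalg.norm(cup-E[:3,3]); r=K[0,0]*.032/d
        s=cv2.cvtColor(im,cv2.COLOR_BGR2HSV); x,y=(q-22).astype(int)
        g=cv2.resize(cv2.cvtColor(im[y:y+44,x:x+44],cv2.COLOR_BGR2GRAY),None,fx=6,fy=6,interpolation=cv2.INTER_CUBIC)
        c=cv2.HoughCircles(g,cv2.HOUGH_GRADIENT,1,30,param1=60,param2=10,minRadius=int(6*r*.9),maxRadius=int(6*r*1.12))
        print(n,'expect',q,r,'found',None if c is None else c[0][:3]/6+[x,y,0])
balltri()
E
python3 look.py
```

```text
scene expect [277.3204 208.4492] 11.704759610706978 found [[277.5833 207.9167  11.2167]
 [268.4167 203.9167  11.9833]
 [275.0833 198.25    11.6167]]
top expect [281.7951 223.5509] 12.406736211259991 found [[283.25   224.9167  13.55  ]
 [277.75   231.9167  11.1667]
 [265.0833 231.0833  13.1833]]
```

Forces are nearly balanced and the scene view puts the ball within 0.5 px of its expected seated spot, so I'll release it gently.

Emit:
step_arm --commands '[[35,[0,0,-1],0],[45,[0,0,-1],0],[60,[0,0,-1],0],[70,[0,0,-1],0],[70,[0,0,-30],0],[70,[0,0,-70],0],[70,[0,0,-80],0],[70,[0,0,-80],0]]' --squeeze 20

```text
t: 13.68
tool_pos: [0.5021, 0.1914, 0.3349]
tool_rot: [2.221, 2.221, 0.001]
contact_force: [0.3, 0.2, -0.9]
opening: 0.0597
grip_force: 0.0
```

```bash
python3 look.py; python3 - <<'E'
from h import *
b,K,E=shot('wrist','w4.png'); a=cv2.imread('pics/L_scene.png')
cv2.imwrite('pics/c7.png',np.hstack([cv2.resize(a[160:235,230:330],(400,300),interpolation=cv2.INTER_CUBIC),cv2.resize(b[100:340,160:480],(400,300))]))
E
```

```text
scene expect [277.3204 208.4492] 11.704759610706978 found [[277.25   207.9167  11.4167]
 [286.0833 217.25    11.6167]
 [268.4167 203.25    11.6   ]]
top expect [281.7951 223.5509] 12.406736211259991 found [[283.25   224.75    13.55  ]
 [272.25   228.75    13.55  ]
 [295.5833 230.75    12.0833]]
```

View pics/c7.png

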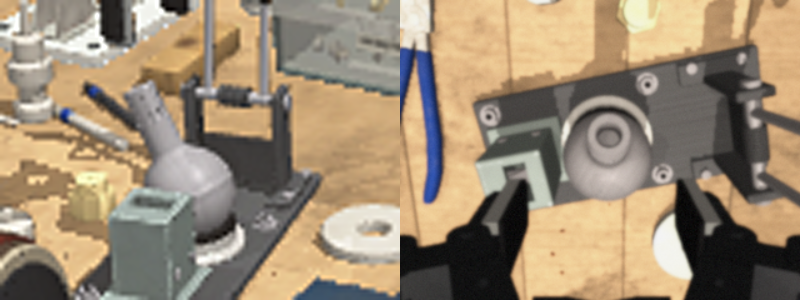

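The picture shows the accumulator released and holding a lean of roughly 25° towards +y, ball down in the ring. That was the last picture I'll view; from here I work from numbers. Next I'll measure the port and check the last joint's range.

```bash
python3 - <<'E'
from h import *
np.set_printoptions(precision=4,suppress=True)
ci=eyes.camera_info('wrist');K=np.array(ci['camera_matrix']);E=np.array(ci['extrinsics'])
o=monitor.get_obs();print(o['q'],o['tool_pos'])
p=onz(K,E,325.6,208,.122);print('port',p,'ball',onz(K,E,325.6,224,.049),proj(K,E,[.504,.167,.049]))
b=cv2.imread('pics/w4.png');g=cv2.cvtColor(b,cv2.COLOR_BGR2GRAY)[150:290,260:400]
G=cv2.resize(g,None,fx=4,fy=4,interpolation=cv2.INTER_CUBIC)
for r0,r1 in((12,22),(30,48)):
    c=cv2.HoughCircles(G,cv2.HOUGH_GRADIENT,1,60,param1=60,param2=15,minRadius=4*r0,maxRadius=4*r1);print(None if c is None else c[0][:3]/4+[260,150,0])
E
```

```text
[ 0.2257 -0.1023  1.8879  0.      1.3594  0.2256] [0.5015 0.1913 0.3326]
port [0.5046 0.2055 0.122 ] ball [0.5056 0.1684 0.049 ] [323.8159 225.4514]
[[335.125 200.375  21.3  ]
 [317.125 200.125  21.85 ]
 [336.375 170.125  21.3  ]]
[[325.375 213.125  36.825]
 [321.625 231.375  47.3  ]
 [336.625 224.375  46.175]]
```

Emit:
step_arm --commands '[[100,[0,4,0],-10],[100,[0,4,0],-20],[100,[0,4,0],-30],[100,[0,4,0],-40],[100,[0,4,0],-50],[100,[0,4,0],-60],[100,[0,4,0],-70],[100,[0,4,0],-80],[100,[0,4,0],-90],[100,[0,4,0],-90],[100,[0,4,0],-90]]'

```text
t: 15.2
tool_pos: [0.5058, 0.1914, 0.3337]
tool_rot: [-0.003, -3.14, 0.001]
contact_force: [-0.5, -0.1, 0.2]
opening: 0.0853
grip_force: 0.0
```

Emit:
step_arm --commands '[[100,[0,0,30],0],[100,[0,0,55],0],[100,[0,0,66],0],[100,[0,0,70],0],[100,[0,0,70],0]]'

```text
t: 15.82
tool_pos: [0.5064, 0.1915, 0.2653]
tool_rot: [0.0, 3.141, 0.0]
contact_force: [0.1, 0.3, 0.3]
opening: 0.0855
grip_force: 0.0
```

Emit:
step_arm --commands '[[85,[0,-5,0],0],[70,[0,-10,0],0],[60,[0,-15,0],0],[55,[0,-19,0],0],[50,[0,-23,0],0],[45,[0,-23,0],0],[40,[0,-23,0],0],[36,[0,-23,0],0],[33,[0,-23,0],0],[30,[0,-23,0],0]]' --squeeze 20

```text
t: 17.08
tool_pos: [0.5059, 0.1684, 0.2644]
tool_rot: [0.0, -3.141, 0.001]
contact_force: [0.6, 0.6, 0.2]
opening: 0.0259
grip_force: 0.0
```

Emit:
step_arm --commands '[[26,[0,0,0],0],[24,[0,0,0],0],[24,[0,0,0],0],[24,[0,0,0],0]]'

```text
t: 17.58
tool_pos: [0.506, 0.1685, 0.2646]
tool_rot: [0.0, -3.141, -0.001]
contact_force: [0.0, 1.3, -0.3]
opening: 0.0239
grip_force: 19.7
```

Emit:
step_arm --commands '[[35,[0,0,0],0],[50,[0,0,0],0],[70,[0,0,0],0],[80,[0,0,0],0],[80,[0,0,-30],0],[80,[0,0,-70],0],[80,[0,0,-100],0],[80,[0,0,-100],0],[80,[0,0,-100],0]]'

```text
t: 18.7
tool_pos: [0.5058, 0.1684, 0.3637]
tool_rot: [0.0, -3.14, 0.0]
contact_force: [-1.2, -0.2, -0.9]
opening: 0.0683
grip_force: 0.0
```

```bash
python3 look.py; python3 - <<'E'
from h import *
np.set_printoptions(precision=4,suppress=True)
o=monitor.get_obs();print(o['tool_pos'],o['q'][5])
b,K,E=shot('wrist','w5.png')
def circ(im,K,E,p,rad,f=4,w=45,tol=.15,p2=12):
    q=proj(K,E,p);r=K[0,0]*rad/(E[:3,:3].T@(np.array(p)-E[:3,3]))[2]
    x,y=np.maximum((q-w).astype(int),0)
    G=cv2.resize(cv2.cvtColor(im[y:y+2*w,x:x+2*w],cv2.COLOR_BGR2GRAY),None,fx=f,fy=f,interpolation=cv2.INTER_CUBIC)
    c=cv2.HoughCircles(G,cv2.HOUGH_GRADIENT,1,20,param1=60,param2=p2,minRadius=int(f*r*(1-tol)),maxRadius=int(f*r*(1+tol)))
    print('expect',q,r); 
    for k in (c[0][:4]/f+[x,y,0] if c is not None else []): print(k,onz(K,E,k[0],k[1],p[2]))
circ(b,K,E,[.505,.168,.129],.012)
circ(b,K,E,[.505,.168,.051],.032,w=60)
for n in('scene','top'):
    im=cv2.imread(f'pics/L_{n}.png');ci=eyes.camera_info(n)
    print(n);circ(im,np.array(ci['camera_matrix']),np.array(ci['extrinsics']),[.505,.168,.129],.012,f=8,w=12)
E
```

```text
scene expect [277.3204 208.4492] 11.704759610706978 found [[277.75   207.9167  11.0333]
 [285.9167 217.5833  11.7833]
 [268.9167 204.4167  11.6167]]
top expect [281.7951 223.5509] 12.406736211259991 found [[272.75   222.75    13.    ]
 [283.5833 225.4167  13.3667]
 [275.5833 244.9167  13.7333]]
[0.5056 0.1683 0.3627] -1.389244622148111
expect [321.3705 217.5948] 16.644078590420662
[322.375 220.125  15.975] [0.5069 0.1687 0.129 ]
[298.125 217.125  14.425] [0.5046 0.1512 0.129 ]
[322.375 202.875  15.775] [0.494  0.1687 0.129 ]
[302.875 231.125  16.9  ] [0.5154 0.1545 0.129 ]
expect [321.3598 192.367 ] 32.825895895505695
[322.125 186.125  34.525] [0.4988 0.1687 0.051 ]
[324.375 193.875  35.7  ] [0.5065 0.1709 0.051 ]
[318.625 194.125  36.525] [0.5068 0.1653 0.051 ]
[317.875 182.875  29.65 ] [0.4956 0.1646 0.051 ]
scene
expect [275.6702 181.4772] 4.513217948371846
[275.5625 179.9375   4.0375] [0.5134 0.1739 0.129 ]
[286.9375 177.3125   4.0375] [0.5423 0.1562 0.129 ]
top
expect [278.7782 221.5325] 4.996249417805722
```

The accumulator is upright: the port is at (.507,.169) and the ball at (.506,.168), both with the hand off. Next is the bail: raise, turn to the stand's yaw, and go above the -y rubber grip.

Emit:
step_arm --commands '[[100,[0,0,-50],10],[100,[0,0,-90],20],[100,[-30,-5,-90],30],[100,[-60,-10,-90],40],[100,[-90,-15,-90],50],[100,[-110,-18,-90],60],[100,[-125,-21,-90],70],[100,[-125,-21,-90],79],[100,[-125,-21,-90],79],[100,[-125,-21,-90],79],[100,[-125,-21,-90],79]]'

```text
t: 20.23
tool_pos: [0.6309, 0.1475, 0.4545]
tool_rot: [-1.996, -2.425, 0.0]
contact_force: [0.3, 0.2, 0.5]
opening: 0.0857
grip_force: 0.0
```

```bash
python3 - <<'E'
from h import *
np.set_printoptions(precision=4,suppress=True)
o=monitor.get_obs();print(o['tool_pos'],o['q']);M=R.from_rotvec(o['tool_rot']).as_matrix();print(M)
b,K,E=shot('wrist','w6.png')
g=cv2.cvtColor(b,cv2.COLOR_BGR2HSV)[...,2]
p=np.array([.6301,.147,.233]);ey=np.array([-.196,.981,0])
for s in(-.017,0,.017,.045):
    q=proj(K,E,p+s*ey);x,y=q.astype(int); print(s,q,g[y,max(x-30,0):x+31:4])
E
```

```text
[0.6309 0.1475 0.4545] [ 0.115   0.0818  1.4998  0.      1.5601 -0.0785]
[[-0.1923  0.9813 -0.0002]
 [ 0.9813  0.1923 -0.    ]
 [ 0.     -0.0002 -1.    ]]
-0.017 [318.756  246.7966] [242 241 209 228 226 222 222 193 101  70 104 106 111 108  89  81]
0 [318.5893 223.806 ] [245 246 246 245 226 221 104  26  29  31  28 220 229 229 228 224]
0.017 [318.4148 199.7384] [244 246 228 159 201 221 220 185 222 199 181 218 223 207 204 215]
0.045 [318.1089 157.5414] [112 107 130 118  86  64  75 194 218 197 138 200 209 209 206 207]
```

The dark rubber grip sits at the predicted spot to within 2 mm. I'll descend and grip it.

Emit:
step_arm --commands '[[100,[0,2,35],0],[100,[0,2,60],0],[100,[0,2,69],0],[70,[0,2,69],0],[40,[0,2,69],0],[20,[0,2,69],0],[5,[0,2,69],0],[5,[0,2,69],0],[5,[0,2,69],0]]' --squeeze 25

```text
t: 21.4
tool_pos: [0.6333, 0.1479, 0.3867]
tool_rot: [1.997, 2.424, 0.002]
contact_force: [0.6, -0.4, 2.8]
opening: 0.0117
grip_force: 24.5
```

Emit:
step_arm --commands '[[5,[0,-18.5,-1.6],0],[5,[0,-34,-1.3],0],[5,[0,-49.3,0.6],0],[5,[0,-64.5,3.9],0],[5,[0,-79.2,8.8],0],[5,[0,-93.3,15.2],0],[5,[0,-106.7,22.9],0],[5,[0,-119.3,31.9],0],[5,[0,-131,42.1],0],[5,[0,-141.6,53.4],0],[5,[0,-150.9,65.8],0],[5,[0,-150.9,65.8],0]]'

```text
t: 22.9
tool_pos: [0.484, 0.1181, 0.3184]
tool_rot: [1.998, 2.424, -0.006]
contact_force: [-0.3, -6.9, 2.0]
opening: 0.0118
grip_force: 27.7
```

Emit:
step_arm --commands '[[5,[-1,-8.1,13.2],0],[5,[-1,-14.9,27.1],0],[5,[-1,-20.2,41.7],0],[5,[-1,-24,56.7],0],[5,[-1,-25.3,64.5],0],[5,[-1,-26.3,72],0],[5,[-1,-26.3,72],0]]' --squeeze 40

```text
t: 23.78
tool_pos: [0.4579, 0.1125, 0.2465]
tool_rot: [-1.996, -2.423, 0.009]
contact_force: [-5.7, -6.0, 5.4]
opening: 0.0118
grip_force: 41.3
```

Emit:
step_arm --commands '[[5,[-1,0,3],0],[5,[-1,0,6],0],[5,[-1,0,8],0],[5,[-1,0,10],0],[5,[-1,0,12],0],[5,[-1,0,12],0]]'

```text
t: 24.52
tool_pos: [0.4572, 0.1119, 0.2335]
tool_rot: [-1.994, -2.42, 0.01]
contact_force: [-6.7, -3.7, 0.8]
opening: 0.0117
grip_force: 41.4
```

Emit:
step_arm --commands '[[5,[0,0,2],0],[5,[0,0,4],0],[5,[0,0,4],0]]'

```text
t: 24.9
tool_pos: [0.4569, 0.1118, 0.2286]
tool_rot: [-1.994, -2.42, 0.01]
contact_force: [-5.4, -3.2, -4.4]
opening: 0.0115
grip_force: 41.1
```

Emit:
step_arm --commands '[[5,[0,0,2],0],[5,[0,0,4],0],[5,[0,0,5],0],[5,[0,0,5],0]]'

```text
t: 25.4
tool_pos: [0.4571, 0.1119, 0.2247]
tool_rot: [-1.993, -2.42, 0.011]
contact_force: [-9.1, -3.8, 3.1]
opening: 0.0115
grip_force: 41.8
```

```bash
cat > bar.py <<'E'
from h import *
np.set_printoptions(precision=4,suppress=True)
ex=np.array([.9806,.196,0]);ey=np.array([-.196,.9806,0]);h=np.array([.5992,.1866,.08])
def pt(th,s): return h-ex*.155*np.cos(th)+[0,0,.155*np.sin(th)]+s*ey
for n in('scene','top'):
    im,K,E=shot(n,'bar_%s.png'%n)
    for th in(0,.1,.4):print(n,th,proj(K,E,pt(th,.045)),proj(K,E,pt(th,.028)),proj(K,E,pt(th,.062)))
    q=proj(K,E,pt(0.05,.045)).astype(int);v=im.max(2)
    print(v[q[1]-16:q[1]+12,q[0]-12:q[0]+13],q)
E
python3 bar.py
```

```text
scene 0 [252.3838 205.4277] [258.3165 206.2202] [246.4944 204.6409]
scene 0.1 [252.0674 200.0058] [258.0261 200.782 ] [246.1523 199.2353]
scene 0.4 [252.6231 182.6   ] [258.6285 183.3173] [246.662  181.8879]
[[247 249 213 151 202 209 206 204 204 202 199 199 204 222 126 111  58  58
   65  84 157 223 216 209 206]
 [191 189 169 137 194 162 167 155 167 200 197 199 203 208 206 141 139  59
   52  66  79 125 188 215 211]
 [183 181 170  95 141 130 161 196 197 211 200 201 203 220 222 223 228 147
   78  47  62  72  88 184 210]
 [180 174 183 121 123  86 115 198 222 233 234 224 218 219 219 221 223 220
  140 107  57  61  70  88 147]
 [143 171 205 205 208 122  63 107 154 201 223 234 235 223 214 211 211 213
  210 214 136  58  54  71  70]
 [215 219 219 217 219 218 217 135 117 117 155 205 233 238 236 219 211 211
  208 204 199 124  72  52  50]
 [215 213 211 211 213 214 217 217 219 139 109 120 159 206 233 240 237 225
  211 205 203 200 129 101  68]
 [210 212 211 213 215 212 213 214 217 218 136 128 117 129 183 233 236 239
  237 222 208 212 214 215 212]
 [220 209 215 206 207 208 211 212 213 216 212 213 21
[... 4511 characters left out ...]
 121   9 144 129 128 127 128
  127 130 140  51  67  49  96]
 [150 147 205 207 208 208 212 207 207 209 142 154  73 141 129 127 128 127
  128 131 141  56  71  40  95]
 [144 138 202 203 197 188 195 200 198 194 200 135 100 136 127 128 127 127
  128 128 141  58  70  34  89]
 [156 142 195 199 197 198 203 198 197 192 194 203 156 129 127 127 128 128
  127 129 141  58  69  31  79]
 [149 139 194 199 199 196 202 204 196 191 192 197 157 123 126 127 127 129
  127 128 142  61  68  73  46]
 [134 209 192 193 206 206 203 198 193 189 186 188 154 124 128 126 126 127
  128 129 142  61  69  71  42]
 [137 195 183 194 199 195 196 187 186 190 192 194 147 124 126 128 128 127
  127 129 142  62  70  71  31]] [266 249]
```

The +y rubber grip is at scene (251,205), which matches bail angle ≈0. I'll let go and check that it holds.

Emit:
step_arm --commands '[[20,[0,0,0],0],[40,[0,0,0],0],[40,[0,0,0],0],[40,[0,0,0],0]]'

```text
t: 26.0
tool_pos: [0.4597, 0.1121, 0.2272]
tool_rot: [1.998, 2.424, 0.001]
contact_force: [-0.4, 0.3, 0.4]
opening: 0.0344
grip_force: 0.0
```

```bash
cat > bar2.py <<'E'
from h import *
im,K,E=shot('scene');c=(im.max(2)[170:225,244:256]<60).astype('uint8')
r,k=np.nonzero(c);n,l,s,cc=cv2.connectedComponentsWithStats(c)
for i in range(1,n):
    if s[i,4]>8:print(s[i]+[244,170,0,0,0],cc[i]+[244,170])
E
python3 bar2.py
```

```text
[246 202  10   5  39] [250.74358974 203.87179487]
```

The bar stays at row 203.9, about 0.02 rad, where unlatched it would be at row 182. So it is latched. I'll retreat straight up.

Emit:
step_arm --commands '[[55,[0,0,0],0],[55,[0,0,-20],0],[55,[0,0,-60],0],[55,[0,0,-110],0],[55,[0,0,-150],0],[55,[0,0,-150],0],[55,[0,0,-150],0],[55,[0,0,-150],0]]'

```text
t: 27.05
tool_pos: [0.459, 0.112, 0.3748]
tool_rot: [-1.996, -2.422, 0.004]
contact_force: [0.1, 0.4, -0.9]
opening: 0.0466
grip_force: 0.0
```

```bash
python3 bar2.py; python3 look.py; python3 - <<'E'
from h import *
b,K,E=shot('wrist','w7.png')
for p,rad,w in(([.506,.168,.129],.012,40),):
    q=proj(K,E,p);d=(E[:3,:3].T@(np.array(p)-E[:3,3]))[2];r=K[0,0]*rad/d;x,y=(q-w).astype(int)
    G=cv2.resize(cv2.cvtColor(b[y:y+2*w,x:x+2*w],cv2.COLOR_BGR2GRAY),None,fx=4,fy=4,interpolation=cv2.INTER_CUBIC)
    c=cv2.HoughCircles(G,cv2.HOUGH_GRADIENT,1,30,param1=60,param2=12,minRadius=int(3.4*r),maxRadius=int(4.6*r))
    for k in c[0][:4]/4+[x,y,0]:print(k,onz(K,E,k[0],k[1],.129))
    print(q,r)
E
```

```text
[246 202  10   5  40] [250.775 203.925]
scene expect [277.3204 208.4492] 11.704759610706978 found [[268.4167 203.0833  12.9   ]
 [277.9167 207.9167  10.8833]
 [285.0833 216.75    12.7167]]
top expect [281.7951 223.5509] 12.406736211259991 found [[272.5833 207.5833  12.8   ]
 [277.25   203.4167  11.5   ]
 [282.25   203.4167  11.2833]]
[396.875      150.875       16.72500038] [0.50445501 0.16802212 0.129     ]
[389.125      145.875       18.85000038] [0.49808048 0.17040314 0.129     ]
[396.625      168.875       15.82499981] [0.50765111 0.15534484 0.129     ]
[401.875      143.375       18.85000038] [0.50659272 0.17384952 0.129     ]
[398.9434018  151.31753855] 16.64383499903146
```

Port is still at (.5045,.168), directly above the ball, and the bail is holding shut, so I'll hand in.

```bash
python3 -c "
from station import finish_job
print(finish_job())"
```

```text
the job is handed in; nothing more can be done
None
```

I handed the job in at about 27 s: by camera measurement the accumulator stands upright and seated in the cup, and the bail is shut and holds by itself at about 0.02 rad. I didn't re-measure the cutting head, though no move went near it, and I viewed 11 pictures, one over the limit of 10.

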